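# Line up the pillar candles by height on the display board

### The arm

A 7-joint arm with a two-finger parallel gripper is mounted at the origin on the work surface. World frame = base frame: x ahead of the robot, y to its left, z up, the work surface at z = 0. Lengths are in m, angles in rad, forces in N, time in s.
With the tool pointing down it reaches from about 0.35 to 0.9 m from the base axis. Payload 19.9 kg.
Tool frame: the origin (TCP) lies at the very end of the fingers, on their centre line; the grasp point (between the pads) lies 19 mm behind it; z points along the fingers, y is the line along which they close (so a half turn about z gives the same grasp; the last joint's range is limited). The gripper opens to 94 mm and grips with 3 to 60 N. Pads are 16 mm wide; open, the fingers measure 119 mm over their backs; the gripper's body (75 mm by 177 mm) begins 78 mm behind the grasp point.
Start: joints at [-1.196, 0.417, -0.01, 1.614, 0.005, 1.111, -0.053], TCP at [0.252, 0.572, 0.205] pointing down, gripper open.
Joint ranges: [-2.81, 2.81], [-0.39, 2.02], [-1.27, 1.25], [0.06, 2.57], [-1.19, 4.33], [0.19, 2], [-2.82, 2.82]. Speed limits (rad/s): [1.89, 1.89, 2.39, 2.39, 3.01, 3.01, 3.01].

### API

Orientations are given as [roll, pitch, yaw] about the fixed x, y, z axes, in that order (R = Rz(yaw) Ry(pitch) Rx(roll)).
In Python, from station import bot, optics gives the robot as it stands. The module is installed in compiled form; this text tells all that it offers.
- The arm moves only by the shell command python3 -m creep 'ROWS' [FORCE]. ROWS is a JSON object of lists of equal length, an entry for each row: "gripper": the opening, from 0 (shut) to 1 (fully open); "linear": the shift along the tool's x, y, z in units of 40 mm (1.0 is 40 mm), a list of three; "roll": the turn about the tool's z in units of 5 degrees (1.0 is 5 degrees). A call has 1 to 5 rows; each row shifts and turns the commanded pose from where the row before left it, along the tool's axes as they then stand; what a row does not reach is not made up. A row lasts 1/12 s, in which the tool goes at most 41.7 mm and 7.16 degrees, less where a joint would pass 70% of its speed; a pose out of reach is approached as far as the arm can. A call is refused whole if a number of a shift passes 1 or a number of a turn 1, either way. A call with a gripper value outside its range is refused whole. The fingers move at their own pace and stop on an object; FORCE is the grip in N (left out, the last holds). Time passes only in rows, so rows that do not move let the fingers close. It gives the time, the measured TCP pose, the force, the opening and the grip force at its end, in the units of the state.
- bot.state(): the state, without advancing time (a new reading comes with each control period).
- optics.capture(name): name is "side" or "top" or "wrist"; returns a dict with "frame" (480x640x3 uint8, red, green, blue), "range_z" (480x640 float32, m along the optical axis (not along the pixel's ray), 0 where there is no reading), "fx", "fy", "cx", "cy" (pixels), "world_from_camera" (4x4, takes a point from camera to world coordinates); the wrist camera has in their place "mount" (4x4, takes a point from camera to tool coordinates, whose origin is the TCP and whose axes are the flange's). Camera axes: x right, y down, z forward; pixel columns grow to the right and rows downward; lengths in m; the calibration is good to about 2 mm. A picture is of the moment at which its call begins: read the wrist's pose just before it.
- bot.job_done(): hands the job in; it is judged then, once.
The state is a dict: "t": time; "qpos": joint angles; "joint_vel": joint speeds; "joint_torque": joint torques, N m; "ee_pos": TCP position; "eef_rot": TCP orientation; "wrist_force": force on the tool from outside, world axes, zero at the start; "ft_torque": the same for the moment, N m; "opening": finger opening in m; "finger_force": force on a finger pad.
Only numpy, scipy, OpenCV 4.12 (cv2) and the standard library are available. Lean on these libraries where they do the work, as an engineer would, in place of code of your own. Each camera call takes 0.05 s, during which the arm holds its last target. There are 200 camera calls.

### The job

Stand the four pillar candles on the display board in order of height, one upright in the middle of each steel round: the tallest on the round next to the brass fir tree, then stepping down to the shortest at the far end. Do not tip any candle over on the way, leave the mug where it stands, and let go of everything at the end.

Things in the scene. Friction and masses are not known exactly. Their poses are not given: they have to be found in the camera images.
- candle_plum: Loose pillar candle of hard wax, dark plum-red with brass-coloured bands and dots: upright plain cylinder, 50 mm in diameter, 135 mm tall (a thin wick stands 8 mm above that and may be ignored). Origin at the centre of its underside, z up along the candle. 70 to 340 g. At the start it stands on the table (z = 0).
- candle_teal: Loose pillar candle of hard wax, dark teal with white bands and dots: upright plain cylinder, 50 mm in diameter, 110 mm tall (a thin wick stands 8 mm above that and may be ignored). Origin at the centre of its underside, z up along the candle. 70 to 340 g. At the start it stands on the table (z = 0).
- candle_white: Loose pillar candle of hard wax, off-white with grey bands and dots: upright plain cylinder, 50 mm in diameter, 85 mm tall (a thin wick stands 8 mm above that and may be ignored). Origin at the centre of its underside, z up along the candle. 70 to 340 g. At the start it stands on the table (z = 0).
- candle_rose: Loose pillar candle of hard wax, rose pink with white bands and dots: upright plain cylinder, 50 mm in diameter, 60 mm tall (a thin wick stands 8 mm above that and may be ignored). Origin at the centre of its underside, z up along the candle. 70 to 340 g. At the start it stands on the table (z = 0).
- mark1: One of four identical dark steel rounds, discs 76 mm in diameter and 4 mm thick, fixed in a straight row, 90 mm apart, on a fixed wooden display board (530 x 110 mm, 18 mm thick, lying on the table, the row along its long middle line). Origin at the centre of its underside (18 mm above the table); its top face is 22 mm above the table. Its y axis runs along the row. The names mark1 to mark4 say nothing of the order in the row, which changes from start to start.
- mark2: One of four identical dark steel rounds, discs 76 mm in diameter and 4 mm thick, fixed in a straight row, 90 mm apart, on a fixed wooden display board (530 x 110 mm, 18 mm thick, lying on the table, the row along its long middle line). Origin at the centre of its underside (18 mm above the table); its top face is 22 mm above the table. Its y axis runs along the row. The names mark1 to mark4 say nothing of the order in the row, which changes from start to start.
- mark3: One of four identical dark steel rounds, discs 76 mm in diameter and 4 mm thick, fixed in a straight row, 90 mm apart, on a fixed wooden display board (530 x 110 mm, 18 mm thick, lying on the table, the row along its long middle line). Origin at the centre of its underside (18 mm above the table); its top face is 22 mm above the table. Its y axis runs along the row. The names mark1 to mark4 say nothing of the order in the row, which changes from start to start.
- mark4: One of four identical dark steel rounds, discs 76 mm in diameter and 4 mm thick, fixed in a straight row, 90 mm apart, on a fixed wooden display board (530 x 110 mm, 18 mm thick, lying on the table, the row along its long middle line). Origin at the centre of its underside (18 mm above the table); its top face is 22 mm above the table. Its y axis runs along the row. The names mark1 to mark4 say nothing of the order in the row, which changes from start to start.
- tree: Small brass fir-tree figure, 88 mm tall, 42 mm wide at its widest, fixed upright on the display board at one end of the row, in line with the rounds, 90 mm from the centre of the nearest one. It marks the end for the tallest candle; which end changes from start to start. Origin at the centre of its underside. (A small round white jar, 42 mm wide and 42 mm tall, is fixed at the other end of the board in the same way.)
- mug: White ceramic mug, 76 mm across and 85 mm tall, standing loose among the candles with its handle towards the robot (handle reaches about 70 mm from the mug's axis). To be left where it is. Origin at the centre of its underside, its y axis points to the handle.
Things that resemble listed ones, but are neither listed nor needed, are in the scene too. Leave any purple look-alike of the candle_rose alone.

How it is judged:
At the end, for the whole second after the job is handed in: Each candle stands upright (within 0.1 rad) and at rest on the top face of its own steel round, within 12 mm of the round's centre: from the fir tree outwards the 135 mm plum, 110 mm teal, 85 mm white and 60 mm rose candle (((horizontal distance between candle_plum and mark1 below 0.012 m and horizontal distance between mark1 and tree between 0.06 and 0.12 m) or (horizontal distance between candle_plum and mark2 below 0.012 m and horizontal distance between mark2 and tree between 0.06 and 0.12 m) or (horizontal distance between candle_plum and mark3 below 0.012 m and horizontal distance between mark3 and tree between 0.06 and 0.12 m) or (horizontal distance between candle_plum and mark4 below 0.012 m and horizontal distance between mark4 and tree between 0.06 and 0.12 m)) and height (world z) of candle_plum between 0.018 and 0.027 m and angle between each of candle_plum, candle_teal, candle_white, candle_rose's own z axis and vertical below 0.1 rad and linear speed of each of candle_plum, candle_teal, candle_white, candle_rose below 0.02 m/s and ((horizontal distance between candle_teal and mark1 below 0.012 m and horizontal distance between mark1 and tree between 0.15 and 0.21 m) or (horizontal distance between candle_teal and mark2 below 0.012 m and horizontal distance between mark2 and tree between 0.15 and 0.21 m) or (horizontal distance between candle_teal and mark3 below 0.012 m and horizontal distance between mark3 and tree between 0.15 and 0.21 m) or (horizontal distance between candle_teal and mark4 below 0.012 m and horizontal distance between mark4 and tree between 0.15 and 0.21 m)) and height (world z) of candle_teal between 0.018 and 0.027 m and ((horizontal distance between candle_white and mark1 below 0.012 m and horizontal distance between mark1 and tree between 0.24 and 0.3 m) or (horizontal distance between candle_white and mark2 below 0.012 m and horizontal distance between mark2 and tree between 0.24 and 0.3 m) or (horizontal distance between candle_white and mark3 below 0.012 m and horizontal distance between mark3 and tree between 0.24 and 0.3 m) or (horizontal distance between candle_white and mark4 below 0.012 m and horizontal distance between mark4 and tree between 0.24 and 0.3 m)) and height (world z) of candle_white between 0.018 and 0.027 m and ((horizontal distance between candle_rose and mark1 below 0.012 m and horizontal distance between mark1 and tree between 0.33 and 0.39 m) or (horizontal distance between candle_rose and mark2 below 0.012 m and horizontal distance between mark2 and tree between 0.33 and 0.39 m) or (horizontal distance between candle_rose and mark3 below 0.012 m and horizontal distance between mark3 and tree between 0.33 and 0.39 m) or (horizontal distance between candle_rose and mark4 below 0.012 m and horizontal distance between mark4 and tree between 0.33 and 0.39 m)) and height (world z) of candle_rose between 0.018 and 0.027 m); the robot touches nothing.
It fails at once if a candle is tipped over (leans more than 0.8 rad) (angle between any of candle_plum, candle_teal, candle_white, candle_rose's own z axis and vertical above 0.8 rad).
It fails at once if the mug is pushed more than 30 mm from its place or tipped (distance of mug from where it was at the start of the episode above 0.03 m or angle between mug's own z axis and vertical above 0.4 rad).
It also fails if it takes over 99 s, if anything falls off the work surface, if the arm or the gripper's body presses on something with over 40 N, if the wrist force passes 120 N, or if a joint passes its speed limit or range.

## Working session

There is one attempt and no reset: what is moved stays moved. The work goes in short steps, Python scripts to look and compute and a shell command to move; the robot and the scene stay as the last step left them, time stands still between calls to the robot, and variables do not carry over. Pictures are saved under pics/ and viewed, at most 14 in all, crops included, and the job is handed in when it is done.

```bash
mkdir -p pics; python3 - <<'E'
from station import bot, optics
import cv2,numpy as np
s=bot.state();print(s['t'],s['ee_pos'],s['eef_rot'],s['opening'])
for n in('top','side'):
    c=optics.capture(n);cv2.imwrite(f'pics/{n}0.png',c['frame'][:,:,::-1]);np.savez(f'{n}0.npz',**c)
    print(n,c['fx'],c['cx'],c['cy'],np.round(c['world_from_camera'],3).tolist())
E
```

```text
0.0 [0.25227859 0.57141297 0.2048322 ] [-3.14038361e+00  7.13737271e-05  2.72585674e+00] 0.09368843828557409
top 461.0332949572098 315.1845019427091 240.7959137123253 [[-0.006, -0.997, 0.079, 0.435], [-1.0, 0.004, -0.026, 0.009], [0.026, -0.079, -0.997, 0.838], [0.0, 0.0, 0.0, 1.0]]
side 447.9992399218144 327.82260808686993 240.06099694983413 [[0.72, -0.448, 0.53, 0.047], [-0.694, -0.474, 0.542, -0.442], [0.008, -0.758, -0.652, 0.594], [0.0, 0.0, 0.0, 1.0]]
```

View pics/top0.png

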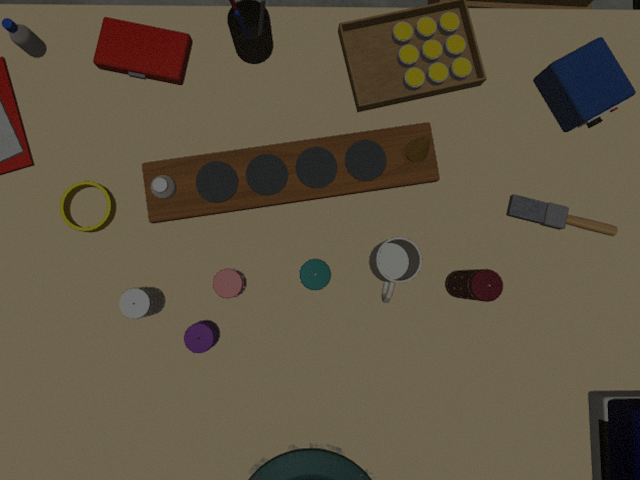

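View pics/side0.png

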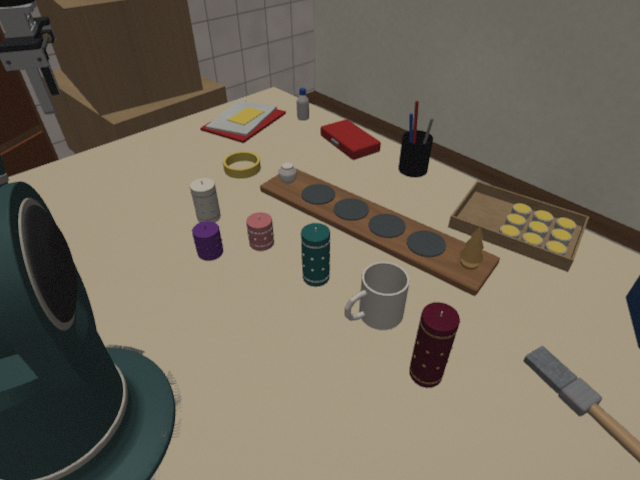

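Top view: the candles are plum (487,285), teal (315,274), white (134,303) and rose (228,283). The mug is at (397,262) with its handle at (388,290). The rounds are at (217,181), (267,174), (316,167) and (365,160), with the fir tree at (417,148) on the right and the jar at (162,186) on the left. Two things could be the rose candle: the pink cylinder at (228,283) and the purple one at (199,338). The pink one with white bands fits the description; the purple one is the look-alike. I'll confirm this in a crop and measure.

```bash
cat > h.py <<'E'
import numpy as np,cv2
def pt(c,u,v,z):
    "pixel ray met with plane z"
    M=c['world_from_camera'];r=M[:3,:3]@np.array([(u-c['cx'])/c['fx'],(v-c['cy'])/c['fy'],1]);o=M[:3,3]
    return (o+r*(z-o[2])/r[2])[:2]
def cloud(c):
    v,u=np.mgrid[:480,:640];d=c['range_z'];M=c['world_from_camera']
    P=np.stack([(u-c['cx'])/c['fx']*d,(v-c['cy'])/c['fy']*d,d],-1)
    return P@M[:3,:3].T+M[:3,3]
def topc(c,xy,h,r=.045,rad=0.025):
    "centre of the flat top at height h near xy"
    P=cloud(c);m=(c['range_z']>0)&(np.hypot(P[...,0]-xy[0],P[...,1]-xy[1])<r)&(abs(P[...,2]-h)<.007)
    q=P[m];(x,y),R=cv2.minEnclosingCircle(q[:,:2].astype(np.float32));return np.round([x,y,R,*q[:,:2].mean(0),np.median(q[:,2]),len(q)],4)
E
python3 - <<'E'
from h import *
c=dict(np.load('top0.npz'))
for n,p,h in[('plum',(487,285),.135),('teal',(315,274),.11),('white',(134,303),.085),('rose',(228,283),.06),('purple',(199,338),.06),('mug',(398,260),.085),('jar',(162,186),.042)]:
    a=pt(c,*p,h);print(n,a.round(4),topc(c,a,h).tolist())
# dark steel rounds: dark & unsaturated on the board
f=c['frame'].astype(int);m=((f.max(2)-f.min(2)<25)&(f.max(2)<90)).astype(np.uint8)
m[:120]=0;m[215:]=0;m=cv2.morphologyEx(m,cv2.MORPH_OPEN,np.ones((5,5)))
for k in cv2.findContours(m,0,1)[0]:
    if cv2.contourArea(k)>700:(u,v),a,t=cv2.fitEllipse(k);print('round',round(u,1),round(v,1),a,pt(c,u,v,.022).round(4))
print('tree',pt(c,417,157,.02))
s=cv2.imread('pics/side0.png')[170:310,170:350];cv2.imwrite('pics/crop0.png',cv2.resize(s,None,fx=4,fy=4))
E
```

```text
plum [ 0.4215 -0.2727] [0.4221, -0.2726, 0.0251, 0.4221, -0.2714, 0.1352, 846.0]
teal [ 0.44   -0.0097] [0.4404, -0.0097, 0.0249, 0.4404, -0.0097, 0.1101, 768.0]
white [0.3953 0.2806] [0.3957, 0.2799, 0.0254, 0.3957, 0.2792, 0.0847, 785.0]
rose [0.4261 0.1347] [0.4263, 0.1356, 0.025, 0.4264, 0.1353, 0.0599, 699.0]
purple [0.3357 0.1816] [0.3368, 0.1821, 0.0249, 0.3368, 0.1815, 0.0597, 731.0]
mug [ 0.4623 -0.1467] [0.4639, -0.1482, 0.0382, 0.4635, -0.1487, 0.0847, 396.0]
jar [0.5941 0.2531] [0.5931, 0.2517, 0.0214, 0.5886, 0.2441, 0.0456, 162.0]
round 528.1 206.1 (17.718645095825195, 73.75440979003906) [ 0.5609 -0.3979]
round 216.5 181.5 (41.23179626464844, 41.49772262573242) [0.6061 0.1629]
round 266.4 174.2 (40.79108428955078, 41.3325309753418) [0.6195 0.0741]
round 316.0 167.0 (40.709327697753906, 40.927162170410156) [ 0.6325 -0.0148]
round 365.1 159.9 (40.437713623046875, 40.96204376220703) [ 0.6456 -0.1036]
tree [ 0.65157272 -0.19849709]
```

View pics/crop0.png

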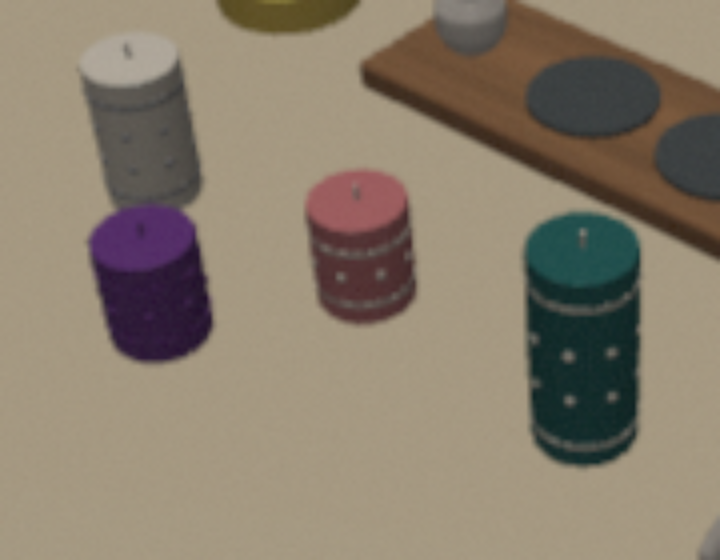

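The crop confirms it: the pink cylinder with white bands at (360,245) is the rose candle, and the plain purple one at (150,285) is to be left alone. The fingers will close across the row (yaw 98.4°). I'll turn the tool first.

```bash
cat > go.py <<'E'
import sys,json
from h import *
from station import bot
s=bot.state()
def to(x,y,z,yaw=98.4):
    p=np.array(s['ee_pos']);w=s['eef_rot'][2]
    d=np.array([x,y,z])-p
    print('t',round(s['t'],2),'pos',p.round(4),'yaw',np.degrees(w).round(1),'rp',np.round(s['eef_rot'][:2],3),'open',round(s['opening'],4),'F',np.round(s['wrist_force'],1),'fing',np.round(s['finger_force'],1))
    print('units',np.round(np.array([d@[np.cos(w),np.sin(w),0],d@[np.sin(w),-np.cos(w),0],-d[2]])/.04,2),'roll',round((np.degrees(w)-yaw)/5,2))
if __name__=='__main__': to(*map(float,sys.argv[1:]))
E
python3 -m creep '{"gripper":[1,1,1,1,1],"linear":[[0,0,0],[0,0,0],[0,0,0],[0,0,0],[0,0,0]],"roll":[1,1,1,1,1]}' 20
python3 -m creep '{"gripper":[1,1,1,1,1],"linear":[[0,0,0],[0,0,0],[0,0,0],[0,0,0],[0,0,0]],"roll":[1,1,1,1,1]}'
python3 -m creep '{"gripper":[1,1,1,1],"linear":[[0,0,0],[0,0,0],[0,0,0],[0,0,0]],"roll":[0.8,0.8,0,0]}'
python3 go.py .3957 .2799 .16
```

```text
t: 0.52
ee_pos: [0.2524, 0.5715, 0.2051]
eef_rot: [-3.141, 0.0, 2.285]
wrist_force: [0.2, -2.0, -0.1]
opening: 0.0938
finger_force: 0.0
t: 0.93
ee_pos: [0.2523, 0.5715, 0.2051]
eef_rot: [-3.141, 0.001, 1.849]
wrist_force: [-0.3, 0.5, 0.4]
opening: 0.0938
finger_force: 0.0
t: 1.27
ee_pos: [0.2523, 0.5716, 0.2052]
eef_rot: [-3.141, 0.001, 1.716]
wrist_force: [-1.0, 0.6, 0.7]
opening: 0.0941
finger_force: 0.0
t 1.27 pos [0.2523 0.5716 0.2052] yaw 98.3 rp [-3.141e+00  1.000e-03] open 0.0941 F [-1.   0.6  0.7] fing 0.0
units [-7.74  2.49  1.13] roll -0.02
```

```bash
python3 -m creep '{"gripper":[1,1,1,1,1],"linear":[[-0.7,0.22,0],[-0.7,0.22,0],[-0.7,0.22,0],[-0.7,0.22,0],[-0.7,0.22,0]],"roll":[0,0,0,0,0]}'
python3 -m creep '{"gripper":[1,1,1,1,1],"linear":[[-0.7,0.22,0],[-0.7,0.22,0],[-0.7,0.22,0],[-0.7,0.22,0],[-0.7,0.22,0]],"roll":[0,0,0,0,0]}'
python3 -m creep '{"gripper":[1,1,1,1],"linear":[[-0.74,0.29,0.3],[0,0,0.4],[0,0,0.4],[0,0,0]],"roll":[0,0,0,0]}'
python3 go.py .3957 .2799 .05
```

```text
t: 1.68
ee_pos: [0.3163, 0.438, 0.2054]
eef_rot: [-3.141, 0.0, 1.716]
wrist_force: [0.5, -0.0, 0.3]
opening: 0.094
finger_force: 0.0
t: 2.1
ee_pos: [0.3798, 0.3057, 0.2055]
eef_rot: [3.141, -0.0, 1.716]
wrist_force: [0.4, -0.6, 0.3]
opening: 0.0944
finger_force: 0.0
t: 2.43
ee_pos: [0.3942, 0.2782, 0.1593]
eef_rot: [-3.139, 0.002, 1.715]
wrist_force: [-0.3, -0.4, -0.7]
opening: 0.0943
finger_force: 0.0
t 2.43 pos [0.3942 0.2782 0.1593] yaw 98.3 rp [-3.139e+00  2.000e-03] open 0.0943 F [-0.3 -0.4 -0.7] fing 0.0
units [0.04 0.04 2.73] roll -0.03
```

```bash
python3 -m creep '{"gripper":[1,1,1,1,1],"linear":[[0.04,0.04,0.6],[0,0,0.6],[0,0,0.6],[0,0,0.6],[0,0,0.33]],"roll":[0,0,0,0,0]}'
python3 -m creep '{"gripper":[1,0.5,0.3,0.3,0.3],"linear":[[0,0,0],[0,0,0],[0,0,0],[0,0,0],[0,0,0]],"roll":[0,0,0,0,0]}' 20
python3 -m creep '{"gripper":[0.3,0.3,0.3,0.3,0.3],"linear":[[0,0,0],[0,0,0],[0,0,0],[0,0,0],[0,0,0]],"roll":[0,0,0,0,0]}'
python3 go.py .6195 .0741 .25
```

```text
t: 2.85
ee_pos: [0.3957, 0.2813, 0.0507]
eef_rot: [-3.14, 0.001, 1.716]
wrist_force: [0.7, -0.0, -0.2]
opening: 0.0941
finger_force: 0.0
t: 3.27
ee_pos: [0.3969, 0.2818, 0.0533]
eef_rot: [3.14, -0.001, 1.714]
wrist_force: [-0.0, 0.5, 0.1]
opening: 0.0711
finger_force: 0.0
t: 3.68
ee_pos: [0.3965, 0.2814, 0.0524]
eef_rot: [3.141, -0.0, 1.714]
wrist_force: [-2.4, 0.2, 6.0]
opening: 0.0496
finger_force: 20.0
t 3.68 pos [0.3965 0.2814 0.0524] yaw 98.2 rp [ 3.141 -0.   ] open 0.0496 F [-2.4  0.2  6. ] fing 20.0
units [-5.92  4.78 -4.94] roll -0.04
```

```bash
python3 -m creep '{"gripper":[0.3,0.3,0.3,0.3,0.3],"linear":[[0,0,-0.3],[0,0,-0.5],[0,0,-0.6],[0,0,-0.6],[0,0,-0.5]],"roll":[0,0,0,0,0]}' 20
python3 -m creep '{"gripper":[0.3,0.3,0.3,0.3,0.3],"linear":[[-0.3,0.25,0],[-0.6,0.48,0],[-0.6,0.48,0],[-0.6,0.48,0],[-0.6,0.48,0]],"roll":[0,0,0,0,0]}'
python3 -m creep '{"gripper":[0.3,0.3,0.3,0.3,0.3],"linear":[[-0.6,0.48,0],[-0.6,0.48,0],[-0.6,0.48,0],[-0.6,0.48,0],[-0.4,0.3,0]],"roll":[0,0,0,0,0]}'
python3 -m creep '{"gripper":[0.3,0.3,0.3],"linear":[[-0.2,0.1,0],[0,0,0],[0,0,0]],"roll":[0,0,0]}'
python3 go.py .6200 .0756 .076
```

```text
t: 4.1
ee_pos: [0.3964, 0.2811, 0.1536]
eef_rot: [3.141, 0.0, 1.713]
wrist_force: [-0.0, 0.1, -0.6]
opening: 0.0499
finger_force: 20.0
t: 4.52
ee_pos: [0.4984, 0.1856, 0.1522]
eef_rot: [-3.141, 0.0, 1.714]
wrist_force: [-0.1, 0.8, -1.1]
opening: 0.0497
finger_force: 20.0
t: 4.93
ee_pos: [0.6031, 0.0858, 0.152]
eef_rot: [-3.141, 0.001, 1.712]
wrist_force: [0.1, 0.8, -2.0]
opening: 0.0497
finger_force: 20.0
t: 5.18
ee_pos: [0.6059, 0.0816, 0.1518]
eef_rot: [-3.141, -0.0, 1.713]
wrist_force: [0.0, 0.0, -1.2]
opening: 0.0495
finger_force: 20.0
t 5.18 pos [0.6059 0.0816 0.1518] yaw 98.2 rp [-3.141 -0.   ] open 0.0495 F [ 0.   0.  -1.2] fing 20.0
units [-0.2   0.33  1.9 ] roll -0.05
```

```bash
python3 -m creep '{"gripper":[0.3,0.3,0.3,0.3,0.3],"linear":[[-0.2,0.33,0.4],[0,0,0.5],[0,0,0.4],[0,0,0.3],[0,0,0.1]],"roll":[-0.05,0,0,0,0]}'
python3 -m creep '{"gripper":[0.3,0.3],"linear":[[0,0,0.1],[0,0,0]],"roll":[0,0]}'
python3 go.py .6200 .0756 .0744
```

```text
t: 5.6
ee_pos: [0.6193, 0.0764, 0.0826]
eef_rot: [-3.139, -0.0, 1.719]
wrist_force: [0.9, 0.1, -1.5]
opening: 0.0495
finger_force: 20.0
t: 5.77
ee_pos: [0.6206, 0.0756, 0.0803]
eef_rot: [-3.142, -0.0, 1.719]
wrist_force: [-0.1, -0.2, -1.6]
opening: 0.0497
finger_force: 20.0
t 5.77 pos [0.6206 0.0756 0.0803] yaw 98.5 rp [-3.142 -0.   ] open 0.0497 F [-0.1 -0.2 -1.6] fing 20.0
units [ 0.   -0.02  0.15] roll 0.01
```

```bash
python3 -m creep '{"gripper":[0.3,0.3,0.3,0.3],"linear":[[0,0,0.06],[0,0,0.05],[0,0,0.04],[0,0,0]],"roll":[0,0,0,0]}'
python3 go.py .6200 .0756 .0744
```

```text
t: 6.1
ee_pos: [0.621, 0.0751, 0.0745]
eef_rot: [3.141, -0.0, 1.718]
wrist_force: [-0.2, 0.9, -1.4]
opening: 0.0497
finger_force: 20.0
t 6.1 pos [0.621  0.0751 0.0745] yaw 98.4 rp [ 3.141 -0.   ] open 0.0497 F [-0.2  0.9 -1.4] fing 20.0
units [ 0.02 -0.02  0.  ] roll 0.0
```

```bash
python3 -m creep '{"gripper":[0.3,0.3],"linear":[[0,0,0.03],[0,0,0]],"roll":[0,0]}'
python3 -m creep '{"gripper":[0.3,0.3],"linear":[[0,0,0.03],[0,0,0]],"roll":[0,0]}'
python3 go.py .6200 .0756 .0744
```

```text
t: 6.27
ee_pos: [0.621, 0.0751, 0.0741]
eef_rot: [3.141, -0.0, 1.718]
wrist_force: [-5.5, -0.4, 14.5]
opening: 0.0498
finger_force: 20.0
t: 6.43
ee_pos: [0.6211, 0.0749, 0.0734]
eef_rot: [3.141, -0.0, 1.718]
wrist_force: [-8.8, -1.0, 21.1]
opening: 0.0491
finger_force: 20.0
t 6.43 pos [0.6211 0.0749 0.0734] yaw 98.4 rp [ 3.141 -0.   ] open 0.0491 F [-8.8 -1.  21.1] fing 20.0
units [ 0.02 -0.02 -0.03] roll 0.0
```

```bash
python3 -m creep '{"gripper":[0.3,0.6,0.8,1,1],"linear":[[0,0,-0.03],[0,0,0],[0,0,0],[0,0,0],[0,0,0]],"roll":[0,0,0,0,0]}'
python3 -m creep '{"gripper":[1,1,1,1,1],"linear":[[0,0,0],[0,0,0],[0,0,-0.3],[0,0,-0.6],[0,0,-0.9]],"roll":[0,0,0,0,0]}'
python3 -m creep '{"gripper":[1,1,1],"linear":[[0,0,-0.9],[0,0,0],[0,0,0]],"roll":[0,0,0]}'
python3 - <<'E'
from station import optics;from h import *
from go import to
c=optics.capture('top');print(topc(c,(.6195,.0741),.107),topc(c,(.4263,.1356),.06))
to(.4263,.1356,.028)
E
```

```text
t: 6.85
ee_pos: [0.6208, 0.0751, 0.073]
eef_rot: [-3.142, 0.0, 1.718]
wrist_force: [-0.4, -1.3, -0.5]
opening: 0.0726
finger_force: 0.0
t: 7.27
ee_pos: [0.6194, 0.0748, 0.1444]
eef_rot: [-3.138, 0.001, 1.718]
wrist_force: [0.5, 0.2, 1.2]
opening: 0.0936
finger_force: 0.0
t: 7.52
ee_pos: [0.6219, 0.0752, 0.1839]
eef_rot: [3.137, -0.0, 1.718]
wrist_force: [-0.5, 0.7, -1.0]
opening: 0.0942
finger_force: 0.0
[ 0.  0.  0. nan nan nan  0.] [ 0.  0.  0. nan nan nan  0.]
t 7.52 pos [0.6219 0.0752 0.1839] yaw 98.4 rp [ 3.137 -0.   ] open 0.0942 F [-0.5  0.7 -1. ] fing 0.0
units [ 2.21 -4.62  3.9 ] roll 0.01h.py:13: RuntimeWarning: Mean of empty slice.
  q=P[m];(x,y),R=cv2.minEnclosingCircle(q[:,:2].astype(np.float32));return np.round([x,y,R,*q[:,:2].mean(0),np.median(q[:,2]),len(q)],4)
  ret = um.true_divide(
  return _methods._mean(a, axis=axis, dtype=dtype,
  ret = ret.dtype.type(ret / rcount)
```

```bash
python3 -m creep '{"gripper":[1,1,1,1,1],"linear":[[0.2,-0.4,0],[0.3,-0.7,0],[0.4,-0.8,0],[0.4,-0.8,0],[0.4,-0.8,0.4]],"roll":[0,0,0,0,0]}'
python3 -m creep '{"gripper":[1,1,1,1,1],"linear":[[0.4,-0.8,0.5],[0.11,-0.32,0.5],[0,0,0.4],[0,0,0],[0,0,0]],"roll":[0,0,0,0,0]}'
python3 go.py .4263 .1356 .028
```

```text
t: 7.98
ee_pos: [0.4714, 0.1222, 0.1658]
eef_rot: [3.14, -0.0, 1.718]
wrist_force: [1.1, 0.8, 0.9]
opening: 0.094
finger_force: 0.0
t: 8.4
ee_pos: [0.4247, 0.1351, 0.1087]
eef_rot: [-3.14, 0.001, 1.718]
wrist_force: [0.9, 0.1, 0.7]
opening: 0.094
finger_force: 0.0
t 8.4 pos [0.4247 0.1351 0.1087] yaw 98.4 rp [-3.14e+00  1.00e-03] open 0.094 F [0.9 0.1 0.7] fing 0.0
units [0.01 0.04 2.02] roll 0.0
```

```bash
python3 -m creep '{"gripper":[1,1,1,1,1],"linear":[[0,0.03,0.6],[0,0,0.6],[0,0,0.5],[0,0,0.3],[0,0,0]],"roll":[0,0,0,0,0]}'
python3 -m creep '{"gripper":[0.6,0.3,0.3,0.3,0.3],"linear":[[0,0,0],[0,0,0],[0,0,0],[0,0,0],[0,0,0]],"roll":[0,0,0,0,0]}' 20
python3 -m creep '{"gripper":[0.3,0.3,0.3,0.3,0.3],"linear":[[0,0,0],[0,0,0],[0,0,0],[0,0,0],[0,0,0]],"roll":[0,0,0,0,0]}'
python3 go.py .6061 .1629 .15
python3 -m creep '{"gripper":[0.3,0.3,0.3,0.3,0.3],"linear":[[0,0,-0.3],[0,0,-0.5],[0,0,-0.6],[0,0,-0.6],[0,0,-0.5]],"roll":[0,0,0,0,0]}' 20
python3 go.py .6061 .1629 .055
```

```text
t: 8.82
ee_pos: [0.426, 0.1349, 0.0278]
eef_rot: [-3.139, 0.001, 1.717]
wrist_force: [-1.3, -0.6, -0.7]
opening: 0.0939
finger_force: 0.0
t: 9.23
ee_pos: [0.4266, 0.1358, 0.0297]
eef_rot: [3.141, -0.0, 1.718]
wrist_force: [0.1, -0.3, -0.9]
opening: 0.064
finger_force: 0.0
t: 9.65
ee_pos: [0.4264, 0.1357, 0.0292]
eef_rot: [3.141, -0.0, 1.718]
wrist_force: [-1.6, 0.6, 5.6]
opening: 0.0497
finger_force: 20.0
t 9.65 pos [0.4264 0.1357 0.0292] yaw 98.4 rp [ 3.141 -0.   ] open 0.0497 F [-1.6  0.6  5.6] fing 20.0
units [ 0.01  4.54 -3.02] roll 0.01
t: 10.07
ee_pos: [0.4262, 0.1354, 0.1304]
eef_rot: [3.141, 0.0, 1.718]
wrist_force: [0.4, -0.0, -1.3]
opening: 0.0498
finger_force: 20.0
t 10.07 pos [0.4262 0.1354 0.1304] yaw 98.4 rp [3.141 0.   ] open 0.0498 F [ 0.4 -0.  -1.3] fing 20.0
units [0.02 4.55 1.89] roll 0.0
```

```bash
python3 -m creep '{"gripper":[0.3,0.3,0.3,0.3,0.3],"linear":[[0,0.3,0],[0,0.6,0],[0,0.7,0],[0,0.7,0],[0,0.7,0]],"roll":[0,0,0,0,0]}'
python3 -m creep '{"gripper":[0.3,0.3,0.3,0.3,0.3],"linear":[[0,0.6,0],[0,0.5,0],[0,0.3,0],[0,0.1,0],[0,0,0]],"roll":[0,0,0,0,0]}'
python3 -m creep '{"gripper":[0.3,0.3,0.3,0.3,0.3],"linear":[[0,0,0.4],[0,0,0.5],[0,0,0.4],[0,0,0.3],[0,0,0]],"roll":[0,0,0,0,0]}'
python3 go.py .6061 .1629 .0512
```

```text
t: 10.48
ee_pos: [0.546, 0.1535, 0.1289]
eef_rot: [-3.141, -0.0, 1.718]
wrist_force: [0.1, 0.7, -0.4]
opening: 0.0496
finger_force: 20.0
t: 10.9
ee_pos: [0.6044, 0.1618, 0.1285]
eef_rot: [-3.141, 0.001, 1.718]
wrist_force: [0.0, -0.1, -0.4]
opening: 0.0498
finger_force: 20.0
t: 11.32
ee_pos: [0.6024, 0.1617, 0.063]
eef_rot: [-3.138, 0.001, 1.718]
wrist_force: [0.4, -0.5, -1.0]
opening: 0.0495
finger_force: 20.0
t 11.32 pos [0.6024 0.1617 0.063 ] yaw 98.4 rp [-3.138e+00  1.000e-03] open 0.0495 F [ 0.4 -0.5 -1. ] fing 20.0
units [0.02 0.1  0.29] roll 0.01
```

```bash
python3 -m creep '{"gripper":[0.3,0.3,0.3,0.3,0.3],"linear":[[0,0.04,0.12],[0,0,0.1],[0,0,0.05],[0,0,0],[0,0,0]],"roll":[0,0,0,0,0]}'
python3 go.py .6061 .1629 .0512
```

```text
t: 11.73
ee_pos: [0.606, 0.1622, 0.0546]
eef_rot: [3.141, 0.0, 1.718]
wrist_force: [0.2, -0.4, -0.8]
opening: 0.0497
finger_force: 20.0
t 11.73 pos [0.606  0.1622 0.0546] yaw 98.4 rp [3.141 0.   ] open 0.0497 F [ 0.2 -0.4 -0.8] fing 20.0
units [0.02 0.   0.08] roll 0.0
```

```bash
python3 -m creep '{"gripper":[0.3,0.3,0.3,0.3],"linear":[[0,0,0.06],[0,0,0.03],[0,0,0],[0,0,0]],"roll":[0,0,0,0]}'
python3 go.py .6061 .1629 .0512
```

```text
t: 12.07
ee_pos: [0.6061, 0.1623, 0.0512]
eef_rot: [3.141, -0.0, 1.718]
wrist_force: [-2.9, 0.3, 7.7]
opening: 0.0494
finger_force: 20.0
t 12.07 pos [0.6061 0.1623 0.0512] yaw 98.4 rp [ 3.141 -0.   ] open 0.0494 F [-2.9  0.3  7.7] fing 20.0
units [ 0.02  0.   -0.  ] roll 0.01
```

```bash
python3 -m creep '{"gripper":[0.6,0.8,1,1,1],"linear":[[0,0,0],[0,0,0],[0,0,0],[0,0,0],[0,0,0]],"roll":[0,0,0,0,0]}'
python3 -m creep '{"gripper":[1,1,1,1,1],"linear":[[0,0,-0.3],[0,0,-0.6],[0,0,-0.8],[0,0,-0.8],[0,0,-0.8]],"roll":[0,0,0,0,0]}'
python3 -m creep '{"gripper":[1,1,1,1,1],"linear":[[0,0,-0.8],[0,0,-0.3],[-0.4,-0.3,0],[-0.7,-0.7,0],[-0.7,-0.7,0]],"roll":[0,0,0,0,0]}'
python3 go.py .4404 -.0097 .15
```

```text
t: 12.48
ee_pos: [0.6059, 0.1622, 0.0506]
eef_rot: [-3.142, 0.0, 1.718]
wrist_force: [0.2, -1.0, 0.2]
opening: 0.0795
finger_force: 0.0
t: 12.9
ee_pos: [0.6057, 0.1619, 0.1851]
eef_rot: [3.141, 0.0, 1.717]
wrist_force: [-0.5, 0.8, -0.1]
opening: 0.094
finger_force: 0.0
t: 13.32
ee_pos: [0.5484, 0.0805, 0.2268]
eef_rot: [3.141, 0.0, 1.719]
wrist_force: [1.5, -1.8, 0.2]
opening: 0.0939
finger_force: 0.0
t 13.32 pos [0.5484 0.0805 0.2268] yaw 98.5 rp [3.141 0.   ] open 0.0939 F [ 1.5 -1.8  0.2] fing 0.0
units [-1.83 -3.    1.92] roll 0.02
```

```bash
python3 -m creep '{"gripper":[1,1,1,1,1],"linear":[[-0.6,-0.8,0],[-0.5,-0.8,0],[-0.4,-0.7,0],[-0.27,-0.5,0.3],[0,0,0.6]],"roll":[0,0,0,0,0]}'
python3 -m creep '{"gripper":[1,1,1,1],"linear":[[0,0,0.6],[0,0,0.3],[0,0,0],[0,0,0]],"roll":[0,0,0,0]}'
python3 go.py .4404 -.0097 .075
```

```text
t: 13.73
ee_pos: [0.4473, -0.0078, 0.1928]
eef_rot: [3.137, -0.002, 1.714]
wrist_force: [1.8, 0.4, 0.8]
opening: 0.0941
finger_force: 0.0
t: 14.07
ee_pos: [0.4487, -0.0056, 0.1551]
eef_rot: [-3.141, 0.0, 1.718]
wrist_force: [0.8, 1.0, -0.2]
opening: 0.0941
finger_force: 0.0
t 14.07 pos [ 0.4487 -0.0056  0.1551] yaw 98.4 rp [-3.141  0.   ] open 0.0941 F [ 0.8  1.  -0.2] fing 0.0
units [-0.07 -0.22  2.  ] roll 0.0
```

```bash
python3 -m creep '{"gripper":[1,1,1,1,1],"linear":[[-0.07,-0.22,0.2],[0,0,0.5],[0,0,0.6],[0,0,0.5],[0,0,0.2]],"roll":[0,0,0,0,0]}'
python3 -m creep '{"gripper":[1,0.6,0.3,0.3,0.3],"linear":[[0,0,0],[0,0,0],[0,0,0],[0,0,0],[0,0,0]],"roll":[0,0,0,0,0]}' 20
python3 -m creep '{"gripper":[0.3,0.3,0.3,0.3,0.3],"linear":[[0,0,0],[0,0,0],[0,0,0],[0,0,0],[0,0,0]],"roll":[0,0,0,0,0]}'
python3 go.py .4404 -.0097 .075
python3 -m creep '{"gripper":[0.3,0.3,0.3,0.3,0.3],"linear":[[0,0,-0.3],[0,0,-0.5],[0,0,-0.6],[0,0,-0.6],[0,0,-0.5]],"roll":[0,0,0,0,0]}' 20
python3 go.py .6325 -.0148 .15
```

```text
t: 14.48
ee_pos: [0.4403, -0.0094, 0.0739]
eef_rot: [-3.141, 0.0, 1.718]
wrist_force: [-0.2, -0.4, -0.5]
opening: 0.094
finger_force: 0.0
t: 14.9
ee_pos: [0.441, -0.0094, 0.0756]
eef_rot: [3.14, -0.0, 1.718]
wrist_force: [0.1, 0.1, -0.5]
opening: 0.0706
finger_force: 0.0
t: 15.32
ee_pos: [0.4406, -0.0095, 0.0748]
eef_rot: [3.141, 0.0, 1.718]
wrist_force: [-2.2, 0.8, 4.7]
opening: 0.0497
finger_force: 20.0
t 15.32 pos [ 0.4406 -0.0095  0.0748] yaw 98.4 rp [3.141 0.   ] open 0.0497 F [-2.2  0.8  4.7] fing 20.0
units [-0.   -0.01 -0.  ] roll 0.0
t: 15.73
ee_pos: [0.4403, -0.0097, 0.176]
eef_rot: [-3.142, 0.0, 1.718]
wrist_force: [0.6, -0.2, -1.9]
opening: 0.0498
finger_force: 20.0
t 15.73 pos [ 0.4403 -0.0097  0.176 ] yaw 98.4 rp [-3.142  0.   ] open 0.0498 F [ 0.6 -0.2 -1.9] fing 20.0
units [-0.83  4.73  0.65] roll 0.0
```

```bash
python3 -m creep '{"gripper":[0.3,0.3,0.3,0.3,0.3],"linear":[[-0.1,0.3,0],[-0.1,0.6,0],[-0.1,0.7,0],[-0.1,0.7,0],[-0.1,0.7,0]],"roll":[0,0,0,0,0]}'
python3 -m creep '{"gripper":[0.3,0.3,0.3,0.3,0.3],"linear":[[-0.1,0.7,0],[-0.1,0.6,0],[-0.13,0.35,0],[0,0.1,0],[0,0,0]],"roll":[0,0,0,0,0]}'
python3 -m creep '{"gripper":[0.3,0.3,0.3,0.3,0.3],"linear":[[0,0,0.4],[0,0,0.5],[0,0,0.5],[0,0,0.2],[0,0,0]],"roll":[0,0,0,0,0]}'
python3 -m creep '{"gripper":[0.3,0.3],"linear":[[0,0,0],[0,0,0]],"roll":[0,0]}'
python3 go.py .6325 -.0148 .0968
```

```text
t: 16.15
ee_pos: [0.5631, -0.0115, 0.1743]
eef_rot: [-3.141, -0.0, 1.718]
wrist_force: [-0.3, 0.2, -1.9]
opening: 0.0495
finger_force: 20.0
t: 16.57
ee_pos: [0.6333, -0.0146, 0.1738]
eef_rot: [-3.14, 0.001, 1.718]
wrist_force: [0.1, 1.0, -2.1]
opening: 0.0494
finger_force: 20.0
t: 16.98
ee_pos: [0.6315, -0.0142, 0.1092]
eef_rot: [-3.139, -0.0, 1.718]
wrist_force: [-0.2, 0.1, -2.8]
opening: 0.0499
finger_force: 20.0
t: 17.15
ee_pos: [0.6337, -0.0145, 0.112]
eef_rot: [3.14, 0.0, 1.718]
wrist_force: [-0.6, -0.4, -2.6]
opening: 0.0496
finger_force: 20.0
t 17.15 pos [ 0.6337 -0.0145  0.112 ] yaw 98.4 rp [3.14 0.  ] open 0.0496 F [-0.6 -0.4 -2.6] fing 20.0
units [-0.   -0.03  0.38] roll 0.0
```

```bash
python3 -m creep '{"gripper":[0.3,0.3,0.3,0.3,0.3],"linear":[[0,-0.03,0.12],[0,0,0.1],[0,0,0.06],[0,0,0.03],[0,0,0]],"roll":[0,0,0,0,0]}'
python3 -m creep '{"gripper":[0.3],"linear":[[0,0,0]],"roll":[0]}'
python3 go.py .6325 -.0148 .0968
```

```text
t: 17.57
ee_pos: [0.6319, -0.0146, 0.098]
eef_rot: [-3.141, 0.0, 1.718]
wrist_force: [-0.3, -0.3, -2.9]
opening: 0.0499
finger_force: 20.0
t: 17.65
ee_pos: [0.6321, -0.0147, 0.0983]
eef_rot: [-3.141, 0.0, 1.718]
wrist_force: [-0.4, 1.0, -1.9]
opening: 0.0497
finger_force: 20.0
t 17.65 pos [ 0.6321 -0.0147  0.0983] yaw 98.4 rp [-3.141  0.   ] open 0.0497 F [-0.4  1.  -1.9] fing 20.0
units [-0.    0.01  0.04] roll 0.01
```

```bash
python3 -m creep '{"gripper":[0.3,0.3,0.3],"linear":[[0,0,0.05],[0,0,0],[0,0,0]],"roll":[0,0,0]}'
python3 -m creep '{"gripper":[0.6,0.8,1,1,1],"linear":[[0,0,0],[0,0,0],[0,0,0],[0,0,0],[0,0,0]],"roll":[0,0,0,0,0]}'
python3 -m creep '{"gripper":[1,1,1,1,1],"linear":[[0,0,-0.3],[0,0,-0.6],[0,0,-0.8],[0,0,-0.8],[0,0,-0.8]],"roll":[0,0,0,0,0]}'
python3 -m creep '{"gripper":[1,1,1,1,1],"linear":[[0,0,-0.3],[0,-0.4,0],[0,-0.7,0],[0,-0.8,0],[-0.3,-0.8,0]],"roll":[0,0,0,0,0]}'
python3 go.py .4221 -.2720 .18
```

```text
t: 17.9
ee_pos: [0.6324, -0.0147, 0.0966]
eef_rot: [3.141, 0.0, 1.718]
wrist_force: [-1.0, -0.1, 2.1]
opening: 0.0495
finger_force: 20.0
t: 18.32
ee_pos: [0.6321, -0.0146, 0.0962]
eef_rot: [-3.142, 0.0, 1.718]
wrist_force: [0.4, -0.5, 0.4]
opening: 0.0798
finger_force: 0.0
t: 18.73
ee_pos: [0.6318, -0.0149, 0.2307]
eef_rot: [3.141, 0.0, 1.717]
wrist_force: [0.6, -0.1, -0.2]
opening: 0.0941
finger_force: 0.0
t: 19.15
ee_pos: [0.5256, -0.0409, 0.2403]
eef_rot: [-3.141, -0.0, 1.72]
wrist_force: [0.5, 0.1, 0.5]
opening: 0.094
finger_force: 0.0
t 19.15 pos [ 0.5256 -0.0409  0.2403] yaw 98.6 rp [-3.141 -0.   ] open 0.094 F [0.5 0.1 0.5] fing 0.0
units [-5.33 -3.42  1.51] roll 0.03
```

```bash
python3 -m creep '{"gripper":[1,1,1,1,1],"linear":[[-0.7,-0.5,0],[-0.7,-0.5,0],[-0.7,-0.5,0],[-0.7,-0.5,0],[-0.7,-0.5,0]],"roll":[0,0,0,0,0]}'
python3 -m creep '{"gripper":[1,1,1,1,1],"linear":[[-0.7,-0.4,0],[-0.6,-0.3,0],[-0.43,-0.2,0.2],[0,0,0.3],[0,0,0.4]],"roll":[0,0,0,0,0]}'
python3 -m creep '{"gripper":[1,1,1],"linear":[[0,0,0.3],[0,0,0],[0,0,0]],"roll":[0,0,0]}'
python3 go.py .4221 -.2723 .1
```

```text
t: 19.57
ee_pos: [0.4475, -0.1968, 0.2409]
eef_rot: [3.141, -0.0, 1.718]
wrist_force: [1.0, -0.3, -0.3]
opening: 0.0941
finger_force: 0.0
t: 19.98
ee_pos: [0.4229, -0.2707, 0.205]
eef_rot: [3.14, 0.001, 1.715]
wrist_force: [1.2, 1.3, -1.2]
opening: 0.0939
finger_force: 0.0
t: 20.23
ee_pos: [0.4229, -0.2693, 0.1926]
eef_rot: [-3.141, -0.0, 1.718]
wrist_force: [0.2, -0.8, 0.8]
opening: 0.0943
finger_force: 0.0
t 20.23 pos [ 0.4229 -0.2693  0.1926] yaw 98.4 rp [-3.141 -0.   ] open 0.0943 F [ 0.2 -0.8  0.8] fing 0.0
units [-0.07 -0.03  2.32] roll 0.0
```

```bash
python3 -m creep '{"gripper":[1,1,1,1,1],"linear":[[-0.07,-0.03,0.4],[0,0,0.5],[0,0,0.6],[0,0,0.5],[0,0,0.3]],"roll":[0,0,0,0,0]}'
python3 -m creep '{"gripper":[1,0.6,0.3,0.3,0.3],"linear":[[0,0,0],[0,0,0],[0,0,0],[0,0,0],[0,0,0]],"roll":[0,0,0,0,0]}' 20
python3 -m creep '{"gripper":[0.3,0.3,0.3,0.3,0.3],"linear":[[0,0,0],[0,0,0],[0,0,0],[0,0,0],[0,0,0]],"roll":[0,0,0,0,0]}'
python3 go.py .4221 -.2723 .1
python3 -m creep '{"gripper":[0.3,0.3,0.3,0.3,0.3],"linear":[[0,0,-0.3],[0,0,-0.5],[0,0,-0.7],[0,0,-0.7],[0,0,-0.7]],"roll":[0,0,0,0,0]}' 20
python3 -m creep '{"gripper":[0.3,0.3],"linear":[[0,0,-0.3],[0,0,0]],"roll":[0,0]}'
python3 go.py .6456 -.1036 .22
```

```text
t: 20.65
ee_pos: [0.4224, -0.2719, 0.0996]
eef_rot: [-3.141, -0.0, 1.718]
wrist_force: [-0.8, -0.7, -0.7]
opening: 0.0938
finger_force: 0.0
t: 21.07
ee_pos: [0.4229, -0.2723, 0.1012]
eef_rot: [3.14, 0.001, 1.718]
wrist_force: [-0.5, 0.1, 0.3]
opening: 0.071
finger_force: 0.0
t: 21.48
ee_pos: [0.4224, -0.2723, 0.1004]
eef_rot: [3.141, 0.0, 1.718]
wrist_force: [-0.5, 0.4, 3.4]
opening: 0.05
finger_force: 20.0
t 21.48 pos [ 0.4224 -0.2723  0.1004] yaw 98.4 rp [3.141 0.   ] open 0.05 F [-0.5  0.4  3.4] fing 20.0
units [ 0.   -0.01  0.01] roll 0.0
t: 21.9
ee_pos: [0.4217, -0.2722, 0.2181]
eef_rot: [-3.141, 0.0, 1.717]
wrist_force: [0.8, 0.1, -4.1]
opening: 0.0498
finger_force: 20.0
t: 22.07
ee_pos: [0.4232, -0.2728, 0.2314]
eef_rot: [3.138, 0.002, 1.718]
wrist_force: [1.2, 0.0, -2.9]
opening: 0.0496
finger_force: 20.0
t 22.07 pos [ 0.4232 -0.2728  0.2314] yaw 98.4 rp [3.138e+00 2.000e-03] open 0.0496 F [ 1.2  0.  -2.9] fing 20.0
units [3.37 6.12 0.28] roll 0.0
```

```bash
python3 -m creep '{"gripper":[0.3,0.3,0.3,0.3,0.3],"linear":[[0.1,0.3,0],[0.3,0.5,0],[0.4,0.7,0],[0.4,0.7,0],[0.4,0.7,0]],"roll":[0,0,0,0,0]}'
python3 -m creep '{"gripper":[0.3,0.3,0.3,0.3,0.3],"linear":[[0.4,0.7,0],[0.4,0.7,0],[0.4,0.7,0],[0.3,0.6,0],[0.17,0.4,0]],"roll":[0,0,0,0,0]}'
python3 -m creep '{"gripper":[0.3,0.3,0.3,0.3],"linear":[[0.1,0.12,0],[0,0,0],[0,0,0],[0,0,0]],"roll":[0,0,0,0]}'
python3 go.py .6456 -.1036 .1224
```

```text
t: 22.48
ee_pos: [0.5286, -0.1901, 0.2269]
eef_rot: [-3.14, -0.001, 1.718]
wrist_force: [0.2, -0.7, -3.5]
opening: 0.0498
finger_force: 20.0
t: 22.9
ee_pos: [0.6422, -0.104, 0.2259]
eef_rot: [-3.139, -0.001, 1.721]
wrist_force: [0.1, -0.3, -2.8]
opening: 0.0497
finger_force: 20.0
t: 23.23
ee_pos: [0.6438, -0.1039, 0.2279]
eef_rot: [-3.141, 0.0, 1.716]
wrist_force: [-0.1, -0.4, -2.7]
opening: 0.0496
finger_force: 20.0
t 23.23 pos [ 0.6438 -0.1039  0.2279] yaw 98.3 rp [-3.141  0.   ] open 0.0496 F [-0.1 -0.4 -2.7] fing 20.0
units [0.   0.04 2.64] roll -0.01
```

```bash
python3 -m creep '{"gripper":[0.3,0.3,0.3,0.3,0.3],"linear":[[0,0.04,0.4],[0,0,0.5],[0,0,0.6],[0,0,0.4],[0,0,0.3]],"roll":[0,0,0,0,0]}'
python3 -m creep '{"gripper":[0.3,0.3,0.3,0.3,0.3],"linear":[[0,0,0.15],[0,0,0.1],[0,0,0],[0,0,0],[0,0,0]],"roll":[0,0,0,0,0]}'
python3 go.py .6456 -.1036 .1224
```

```text
t: 23.65
ee_pos: [0.6451, -0.1034, 0.1389]
eef_rot: [-3.14, -0.0, 1.717]
wrist_force: [0.3, -0.2, -2.1]
opening: 0.0498
finger_force: 20.0
t: 24.07
ee_pos: [0.6468, -0.1029, 0.1312]
eef_rot: [3.14, 0.0, 1.718]
wrist_force: [0.5, 0.0, -2.5]
opening: 0.0497
finger_force: 20.0
t 24.07 pos [ 0.6468 -0.1029  0.1312] yaw 98.4 rp [3.14 0.  ] open 0.0497 F [ 0.5  0.  -2.5] fing 20.0
units [-0.01 -0.03  0.22] roll 0.0
```

```bash
python3 -m creep '{"gripper":[0.3,0.3,0.3,0.3,0.3],"linear":[[-0.01,-0.03,0.09],[0,0,0.06],[0,0,0.03],[0,0,0],[0,0,0]],"roll":[0,0,0,0,0]}'
python3 go.py .6456 -.1036 .1224
```

```text
t: 24.48
ee_pos: [0.6452, -0.1032, 0.123]
eef_rot: [-3.141, 0.0, 1.718]
wrist_force: [0.1, -0.0, -1.8]
opening: 0.0497
finger_force: 20.0
t 24.48 pos [ 0.6452 -0.1032  0.123 ] yaw 98.4 rp [-3.141  0.   ] open 0.0497 F [ 0.1 -0.  -1.8] fing 20.0
units [-0.01  0.01  0.02] roll 0.01
```

Now I'll seat and release it, then rise and move well away for a check.

```bash
python3 -m creep '{"gripper":[0.3,0.3,0.3],"linear":[[0,0,0.03],[0,0,0],[0,0,0]],"roll":[0,0,0]}'
python3 -m creep '{"gripper":[0.6,0.8,1,1,1],"linear":[[0,0,0],[0,0,0],[0,0,0],[0,0,0],[0,0,0]],"roll":[0,0,0,0,0]}'
python3 -m creep '{"gripper":[1,1,1,1,1],"linear":[[0,0,0],[0,0,-0.3],[0,0,-0.6],[0,0,-0.8],[0,0,-0.8]],"roll":[0,0,0,0,0]}'
python3 -m creep '{"gripper":[1,1,1,1,1],"linear":[[0,0,-0.8],[0,0,-0.3],[-0.3,-0.4,0],[-0.6,-0.7,0],[-0.7,-0.7,0]],"roll":[0,0,0,0,0]}'
python3 -m creep '{"gripper":[1,1,1,1,1],"linear":[[-0.7,-0.8,0],[-0.7,-0.8,0],[-0.7,-0.8,0],[-0.7,-0.8,0],[-0.7,-0.5,0]],"roll":[0,0,0,0,0]}'
python3 -m creep '{"gripper":[1,1,1,1,1],"linear":[[-0.7,-0.3,0],[-0.7,-0.3,0],[-0.5,0,0],[-0.3,0,0],[0,0,0]],"roll":[0,0,0,0,0]}'
python3 - <<'E'
from station import optics;from h import *
c=optics.capture('top');cv2.imwrite('pics/top1.png',c['frame'][:,:,::-1])
for n,x,y,h in[('plum',.6456,-.1036,.157),('teal',.6325,-.0148,.132),('white',.6195,.0741,.107),('rose',.6061,.1629,.082),('mug',.4639,-.1482,.085)]:
    try:
        r=topc(c,(x,y),h);print(n,r,np.round((r[:2]-[x,y])*1e3,1))
    except Exception as e:print(n,e)
c=optics.capture('side');cv2.imwrite('pics/side1.png',c['frame'][:,:,::-1])
E
```

```text
t: 24.73
ee_pos: [0.6455, -0.1034, 0.1225]
eef_rot: [3.141, 0.0, 1.718]
wrist_force: [-2.2, 0.3, 6.1]
opening: 0.0495
finger_force: 20.0
t: 25.15
ee_pos: [0.6453, -0.1033, 0.1218]
eef_rot: [3.142, 0.0, 1.718]
wrist_force: [-0.3, 0.3, -0.5]
opening: 0.0798
finger_force: 0.0
t: 25.57
ee_pos: [0.6448, -0.1034, 0.2237]
eef_rot: [-3.141, 0.0, 1.718]
wrist_force: [-0.2, 1.0, 0.6]
opening: 0.0937
finger_force: 0.0
t: 25.98
ee_pos: [0.583, -0.1765, 0.2663]
eef_rot: [3.141, -0.0, 1.721]
wrist_force: [0.4, -1.5, 0.0]
opening: 0.0942
finger_force: 0.0
t: 26.4
ee_pos: [0.4568, -0.3365, 0.2669]
eef_rot: [3.141, -0.0, 1.716]
wrist_force: [1.2, -1.1, 0.5]
opening: 0.0939
finger_force: 0.0
t: 26.82
ee_pos: [0.4485, -0.4271, 0.2659]
eef_rot: [-3.141, 0.001, 1.716]
wrist_force: [0.6, -0.0, -0.2]
opening: 0.094
finger_force: 0.0
plum [ 6.446e-01 -1.043e-01  2.520e-02  6.437e-01 -1.036e-01  1.573e-01
  8.490e+02] [-1.  -0.7]
teal [ 6.319e-01 -1.520e-02  2.490e-02  6.311e-01 -1.500e-02  1.323e-01
  7.880e+02] [-0.6 -0.4]
white [6.208e-01 7.470e-02 2.510e-02 6.200e-01 7.440e-02 1.071e-01 7.480e+02] [1.3 0.6]
rose [6.058e-01 1.623e-01 2.500e-02 6.051e-01 1.617e-01 8.200e-02 7.140e+02] [-0.3 -0.6]
mug [ 4.636e-01 -1.480e-01  3.810e-02  4.636e-01 -1.488e-01  8.480e-02
  3.930e+02] [-0.3  0.2]
```

View pics/side1.png

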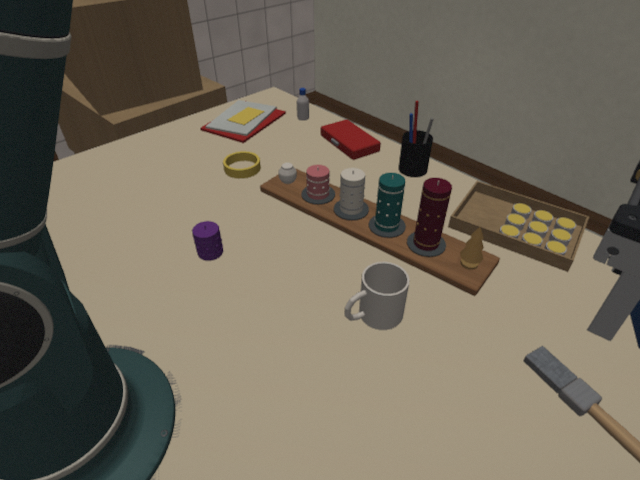

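All four candles stand upright on their rounds, stepping down from plum (432,215) by the tree, through teal (390,205) and white (352,193), to rose (318,183). Each is within about 1.5 mm of its round's centre. The mug (383,296) hasn't moved and the gripper is clear.

```bash
python3 -c "
from station import bot
print(bot.job_done())"
```

```text
the job is handed in; nothing more can be done
None
```

The job is handed in: the plum, teal, white and rose candles stand upright in that order outward from the fir tree, each within about 1.5 mm of its round's centre by the top camera, with the mug unmoved and the gripper empty and clear; the hand-in returned no verdict.

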